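# Lock a watch-movement holder onto the sloping bench stand by its keyhole

### The arm

A 6-joint arm with a two-finger parallel gripper is mounted at the origin on the work surface. World frame = base frame: x ahead of the robot, y to its left, z up, the work surface at z = 0. Lengths are in m, angles in rad, forces in N, time in s.
With the tool pointing down it reaches from about 0.3 to 0.775 m from the base axis. Payload 14.6 kg.
Tool frame: the origin (TCP) lies on the centre line of the jaws, within the pads' length; the fingertips stand 11 mm ahead of it and the grasp point (between the pads) lies 8 mm behind it; y points along the fingers, x is the direction in which the jaws open and shut, and the axes are right-handed (so a half turn about y gives the same grasp; the last joint's range is limited). The gripper opens to 94 mm and grips with 3 to 60 N. Pads are 16 mm wide; open, the fingers measure 119 mm over their backs; the gripper's body (75 mm by 177 mm) begins 78 mm behind the grasp point.
Start: joints at [1.047, 0.3, 1.521, -0, 1.321, -0.067], TCP at [0.243, 0.494, 0.216] pointing down, gripper open.
Joint ranges: [-3.03, 3.03], [-0.79, 2.21], [0.23, 2.52], [-1.04, 4.18], [0, 3.07], [-2.55, 2.55]. Speed limits (rad/s): [2.22, 2.22, 2.57, 3.14, 3.14, 3.14].

### API

Orientations are given as [roll, pitch, yaw] about the fixed x, y, z axes, in that order (R = Rz(yaw) Ry(pitch) Rx(roll)).
In Python, from station import ctrl, imaging gives the robot as it stands. The module is installed in compiled form; this text tells all that it offers.
- The arm moves only by the tool apply_moves, never from a script. Its argument "deltas" is a list of rows, each an object with "dp": the shift along the tool's x, y, z in m, a list of three; "roll": the turn about the tool's y in rad; "grip": the closure, from -1 (fully open) to 1 (shut). In form: [{"dp": [tx, ty, tz], "roll": roll, "grip": grip}, ...]. A call has 1 to 10 rows; each row shifts and turns the commanded pose from where the row before left it, along the tool's axes as they then stand; what a row does not reach is not made up. A row lasts 1/8 s, in which the tool goes at most 62.5 mm and 10.7 degrees, less where a joint would pass 70% of its speed; a pose out of reach is approached as far as the arm can. A call with a gripper value outside its range is refused whole. The fingers move at their own pace and stop on an object; "newtons" is the grip in N (left out, the last holds). Time passes only in rows, so rows that do not move let the fingers close. It gives the time, the measured TCP pose, the force and the opening at its end, in the units of the state.
- ctrl.get_obs(): the state, without advancing time (a new reading comes with each control period).
- imaging.camera(name): name is "scene" or "top" or "wrist"; returns the picture (400x640x3 uint8, blue, green, red); there is no depth.
- imaging.camera_info(name): a dict with "K" (3x3 intrinsics, pixels), "world_from_camera" (4x4, takes a point from camera to world coordinates). Camera axes: x right, y down, z forward; pixel columns grow to the right and rows downward; lengths in m; the calibration is good to about 2 mm. A picture is of the moment at which its call begins: read the wrist's pose just before it. camera_info takes no time and is no camera call; for the wrist camera it gives the pose at the moment of the call.
- ctrl.hand_in(): hands the job in, once; it reports no verdict.
The state is a dict: "time_s": time; "qpos": joint angles; "joint_vel": joint speeds; "tau": joint torques, N m; "ee_pos": TCP position; "eef_rot": TCP orientation; "force": force on the tool from outside, world axes, zero at the start; "moment": the same for the moment, N m; "grip_width": finger opening in m.
Only numpy, scipy, OpenCV 4.12 (cv2) and the standard library are available. Lean on these libraries where they do the work, as an engineer would, in place of code of your own. Each camera call takes 0.05 s, during which the arm holds its last target. There are 200 camera calls.

### The job

Mount the red movement holder on the blue sloping stand: slip the keyhole of its plate over the brass-headed stud until the plate lies flat on the rail, then slide it down the slope until it is locked behind the head and the orange catch springs up above its upper edge, and let go. The stud's setting along the slope is not known exactly, so feel for it gently, never forcing the holder against the stand (keep well below 30 N), and leave the loupe, the white die and the jar where they are.

Things in the scene. Friction and masses are not known exactly. Their poses are not given: they have to be found in the camera images.
- holder_grip (a point): Centre of the holder's grey block (40 along x, 28 along y, 46 high, dial on top), which stands on the red plate (100 x 70 x 5 mm, lying flat); this point is 28 mm above the plate's underside. Loose, about 0.3 kg. Take it across its 28 mm (y) width. z is out of the plate; x points to the keyhole end, which must point up the slope.
- keyhole (a point): Centre of the wide hole (octagon, 18.5 mm across) of the keyhole, on the plate's underside; same axes as holder_grip, 33 mm from it in +x and 28 mm lower. The 9 mm wide slot runs from it in +x and ends 26 mm from this centre; the plate's upper edge is 42 mm from it in +x, its lower edge 58 mm in -x.
- holder: The whole movement holder (red plate and grey block); origin at the centre of the plate's underside, 25 mm in +x from holder_grip and 8 mm in -x from the keyhole. Same axes.
- rail: Fixed grey rail, 80 mm wide face sloping 12 degrees, low end towards the robot. Origin on the face, 45 mm above the table; x up the slope, y across to the left, z square out of the face, which runs from x = -95 to +60. The stud stands square out of it at y = 0 and x anywhere from -9 to +9 mm: different each time, not reported, fixed in use. Cushioned: gives 1 mm per 4 N of push.
- stand: Blue stand that carries the rail, stud and catch; origin on the table below the rail's origin. Stud: steel neck 6 mm dia., brass head 15.5 mm dia., its underside 6.8 and top 11 mm above the rail's face. The holder is locked with its wide hole's centre 21 to 23 mm down the slope from the stud's axis; at 23 mm the slot's end meets the neck, a hard stop.
- catch (a joint): Travel in m of the orange spring catch, 21 to 27 mm up the slope from the stud's axis, 22 mm wide, standing 3.5 mm out of the face when free. 0 = up; a plate lying over it presses it flush (about 0.0035, 1 N); it springs back to 0 once the plate's upper edge has slid down past it and then keeps the plate locked.
- loupe: Black eye loupe, 48 mm dia., 36 mm high, loose bystander; origin under its centre.
- die: White nylon casing die, 44 mm dia., 34 mm high, loose bystander; origin under its centre.
- jar: Small amber jar with black cap, 42 mm dia., 42 mm high, loose bystander; origin under its centre.
Not all that is in view belongs to the job. Of the things shaped like the stand, the blue one is meant.

How it is judged:
By the outcome, as a careful person would: the job done as asked, in the order asked, and still so for the second after the job is handed in, with the robot touching nothing.
It also fails if it takes over 58 s, if anything falls off the work surface, if the arm or the gripper's body presses on something with over 40 N, if the wrist force passes 120 N, or if a joint passes its speed limit or range.

## Working session

There is one attempt and no reset: what is moved stays moved. The work goes in short steps, Python scripts to look and compute and a tool call to move; the robot and the scene stay as the last step left them, time stands still between calls to the robot, and variables do not carry over. Pictures are saved under pics/ and viewed, about 8 in all and at most 12, crops included, and the job is handed in when it is done.

Besides the shell and the picture viewer there is one more tool, called after ">>>" as name(argument=value, ...) on one line, values as JSON. apply_moves: Moves the arm, as the interface text tells. Its arguments: {"type":"object","properties":{"deltas":{"type":"array"},"newtons":{"type":"number"}},"required":["deltas"]}

```bash
mkdir -p pics
python3 - <<'E'
from station import ctrl, imaging
import cv2,numpy as np
o=ctrl.get_obs(); print(o)
for n in("scene","top"):
    im=imaging.camera(n); cv2.imwrite(f"pics/{n}0.png",im); c=imaging.camera_info(n); print(n,np.round(c["K"],1).tolist(),np.round(c["world_from_camera"],4).tolist())
c=imaging.camera_info("wrist");print(np.round(c["world_from_camera"],4).tolist())
E
```

```text
{'time_s': 0.0, 'qpos': array([ 1.04737624e+00,  3.00483455e-01,  1.52162041e+00,  2.21487812e-05,
        1.32069820e+00, -6.66178063e-02]), 'joint_vel': array([-0.00014027, -0.0011092 , -0.00010316, -0.00082973, -0.0001527 ,
       -0.00034184]), 'tau': array([-2.91889650e-03, -5.31791174e+01, -3.52748716e+01,  7.07380241e-02,
        2.42361089e-02, -1.15462803e-04]), 'ee_pos': array([0.24246755, 0.49337328, 0.21586291]), 'eef_rot': array([-1.57069441e+00,  1.20530520e-03,  1.11398861e+00]), 'force': array([-0.62846004, -0.18830164,  0.43655694]), 'moment': array([ 0.02397702, -0.02414611,  0.00310904]), 'grip_width': 0.09386659837325279}
scene [[511.8, 0.0, 323.9], [0.0, 511.8, 200.4], [0.0, 0.0, 1.0]] [[-0.7616, 0.4218, -0.492, 1.1874], [0.6478, 0.5149, -0.5614, 0.7687], [0.0166, -0.7463, -0.6654, 0.8981], [0.0, 0.0, 0.0, 1.0]]
top [[367.3, 0.0, 311.9], [0.0, 367.3, 200.1], [0.0, 0.0, 1.0]] [[0.0763, -0.9704, 0.2293, 0.3745], [-0.9971, -0.0756, 0.0121, 0.0506], [0.0056, -0.2296, -0.9733, 0.8296], [0.0, 0.0, 0.0, 1.0]]
[[0.4415, 0.8738, 0.2036, 0.184], [0.8973, -0.4298, -0.1009, 0.523], [-0.0007, 0.2273, -0.9738, 0.3838], [0.0, 0.0, 0.0, 1.0]]
```

View pics/scene0.png

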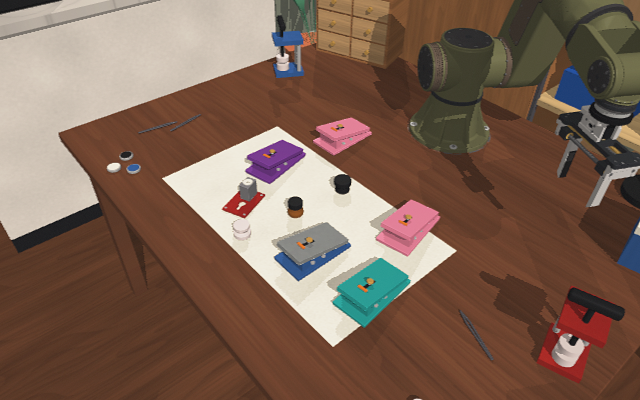

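View pics/top0.png

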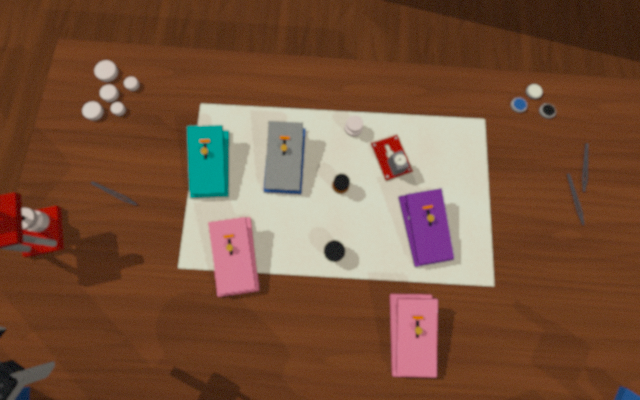

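The blue stand with the grey rail is at scene (312,245) and top (285,157). Look-alikes in the top view are teal (207,160), purple (427,228), pink (233,256) and pink (414,335). The red holder is at top (393,158) and scene (244,198). The red tool at top (30,225) could also be mistaken for it, but it isn't a plate. I'll check both choices in one close crop and measure them.

```bash
cat > h.py <<'E'
from station import ctrl, imaging
import cv2,numpy as np
def ray(c,uv):
    K,T=np.array(c["K"]),np.array(c["world_from_camera"])
    d=T[:3,:3]@np.linalg.solve(K,[uv[0],uv[1],1]); return T[:3,3],d
def onz(c,uv,z):
    p,d=ray(c,uv); return p+d*(z-p[2])/d[2]
def onplane(c,uv,p0,n):
    p,d=ray(c,uv); return p+d*(np.dot(n,p0-p)/np.dot(n,d))
def proj(c,X):
    K,T=np.array(c["K"]),np.array(c["world_from_camera"])
    q=K@(T[:3,:3].T@(np.asarray(X)-T[:3,3])); return q[:2]/q[2]
def tri(c1,u1,c2,u2):
    (p,d),(q,e)=ray(c1,u1),ray(c2,u2); d=d/np.linalg.norm(d); e=e/np.linalg.norm(e)
    s,t=np.linalg.lstsq(np.c_[d,-e],q-p,rcond=None)[0]; a,b=p+s*d,q+t*e
    return (a+b)/2,np.linalg.norm(a-b)
E
python3 - <<'E'
from h import *
s=cv2.imread("pics/scene0.png");t=cv2.imread("pics/top0.png")
a=cv2.resize(s[165:285,210:360],(750,600),interpolation=cv2.INTER_CUBIC)[:, :]
b=cv2.resize(t[110:210,255:425],(765,450),interpolation=cv2.INTER_CUBIC)
cv2.imwrite("pics/a.png",a);cv2.imwrite("pics/b.png",b)
ct=imaging.camera_info("top");cs=imaging.camera_info("scene")
def blobs(im,lo,hi,roi,mn=20):
    m=cv2.inRange(cv2.cvtColor(im,cv2.COLOR_BGR2HSV),lo,hi);x0,y0,x1,y1=roi;k=np.zeros_like(m);k[y0:y1,x0:x1]=m[y0:y1,x0:x1]
    return [c for c in cv2.findContours(k,cv2.RETR_EXTERNAL,cv2.CHAIN_APPROX_NONE)[0] if cv2.contourArea(c)>mn]
for c in blobs(t,(0,120,60),(8,255,255),(365,130,420,190))+blobs(t,(172,120,60),(180,255,255),(365,130,420,190)):
    r=cv2.minAreaRect(c);print("red top",r); 
    P=np.array([onz(ct,q,.005) for q in cv2.boxPoints(r)]);print(P.round(4).tolist())
for n,im,c,roi in(("top",t,ct,(262,118,308,195)),("scene",s,cs,(270,215,355,285))):
    for k in blobs(im,(8,150,120),(20,255,255),roi,3):
        print(n,"orange",cv2.minAreaRect(k))
    for k in blobs(im,(0,0,70),(180,70,140),roi,200):
        print(n,"grey",cv2.minAreaRect(k),cv2.approxPolyDP(cv2.convexHull(k),3,True)[:,0].tolist())
E
```

```text
red top ((391.1551513671875, 157.13792419433594), (40.481590270996094, 27.29722023010254), 68.19859313964844)
[[0.7189, -0.0697, 0.005], [0.7498, -0.1297, 0.005], [0.6575, -0.1673, 0.005], [0.628, -0.1084, 0.005]]
top orange ((284.0, 137.5), (3.0, 8.0), 90.0)
top grey ((285.22589111328125, 158.33755493164062), (37.832183837890625, 70.60581970214844), 4.085616588592529) [[270, 123], [300, 124], [305, 132], [300, 194], [265, 192]]
scene orange ((301.0, 245.0), (8.485280990600586, 2.8284268379211426), 45.0)
scene orange ((309.5, 239.0), (4.0, 5.0), 90.0)
scene orange ((295.5, 215.5), (1.0, 7.0), 90.0)
scene grey ((312.50048828125, 243.20712280273438), (29.289382934570312, 66.96003723144531), 67.47943115234375) [[347, 239], [347, 243], [299, 264], [277, 245], [323, 223]]
```

View pics/a.png

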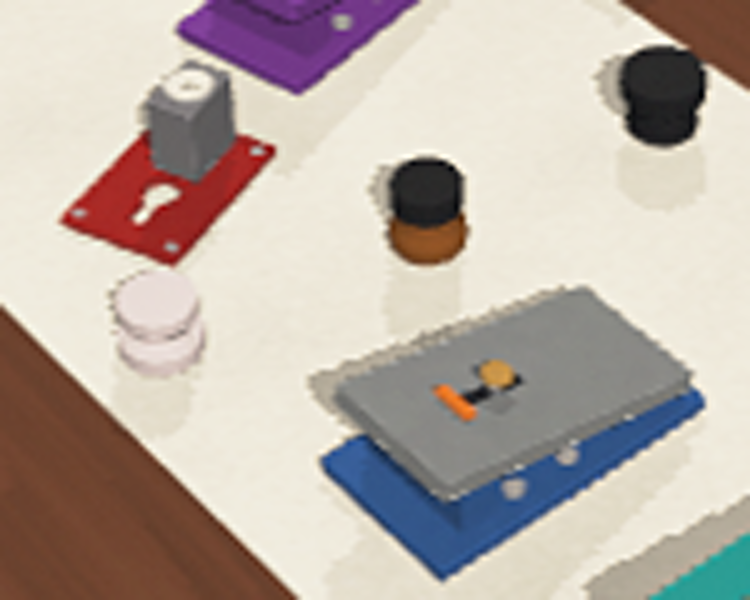

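View pics/b.png

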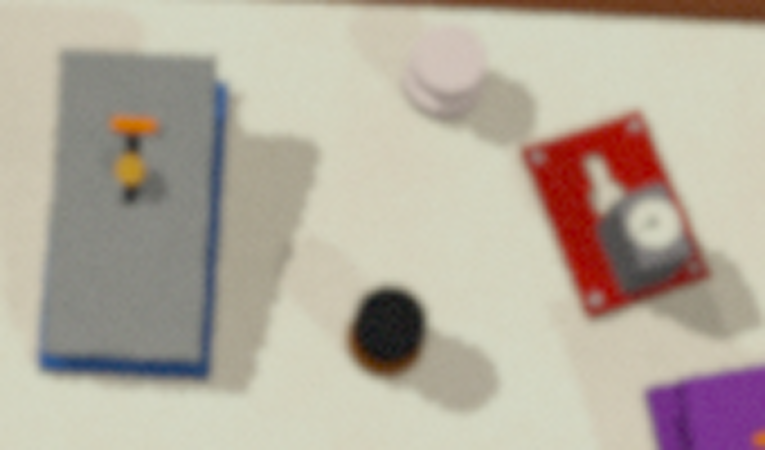

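The crops confirm the blue base with the grey rail: catch at top (285,138), brass head at (284,148). They also show the red plate with its keyhole pointing away from the robot. Next I'll triangulate the rail corners and work out the moves.

Run:
```python
from h import *
ct=imaging.camera_info("top");cs=imaging.camera_info("scene")
P={}
for n,u,v in(("UL",(268.8,121.1),(298,263)),("UR",(302.8,122.9),(277,243)),("LL",(264.3,188.9),(348.6,240.6)),("LR",(301,190.4),(326,223)),("head",(283.9,147.8),(309.4,239.6)),("catch",(284.8,137.8),(301.2,245.4))):
    P[n],e=tri(ct,u,cs,v);print(n,P[n].round(4),round(e,4))
for a,b in(("UL","LL"),("UR","LR"),("UL","UR"),("LL","LR")):
    d=P[a]-P[b];print(a,b,np.linalg.norm(d).round(4),np.degrees(np.arctan2(d[1],d[0])).round(1))
# single-view with known heights
for n,u,z in(("UL",(268.8,121.1),.0575),("UR",(302.8,122.9),.0575),("LL",(264.3,188.9),.0252),("LR",(301,190.4),.0252),("head",(283.9,147.8),.056),("catch",(284.8,137.8),.053)): print("top",n,onz(ct,u,z).round(4))
for n,u,z in(("UL",(298,263),.0575),("UR",(277,243),.0575),("LL",(348.6,240.6),.0252),("LR",(326,223),.0252),("head",(309.4,239.6),.056),("catch",(301.2,245.4),.053)): print("scn",n,onz(cs,u,z).round(4))
# holder corners: scene crop
S=[onz(cs,(210+x/5,165+y/5),.005).round(4).tolist() for x,y in((62,220),(172,265),(274,150))];print(S)
T=[onz(ct,(255+x/4.5,110+y/4.5),.005).round(4).tolist() for x,y in((523,150),(640,112),(708,275),(592,317))];print(T)
print("dial top",onz(ct,(255+653/4.5,110+221/4.5),.051).round(4),"scn",onz(cs,(210+190/5,165+84/5),.051).round(4))
print("hole",onz(ct,(255+603/4.5,110+197/4.5),.005).round(4))
print("others die/jar/loupe",[onz(ct,q,.03).round(3).tolist() for q in((353,125),(341,183),(334,251))])
```

```text
UL [0.7368 0.1732 0.049 ] 0.0001
UR [0.7374 0.0955 0.05  ] 0.0016
LL [0.5835 0.1716 0.0167] 0.0008
LR [0.5858 0.0889 0.015 ] 0.0042
head [0.6736 0.1333 0.0493] 0.0022
catch [0.6984 0.134  0.0474] 0.0027
UL LL 0.1566 0.6
UR LR 0.1557 2.5
UL UR 0.0777 90.4
LL LR 0.0827 91.6
top UL [0.7328 0.1719 0.0575]
top UR [0.7345 0.0945 0.0575]
top LL [0.5816 0.17   0.0252]
top LR [0.5846 0.0869 0.0252]
top head [0.6718 0.1318 0.056 ]
top catch [0.6971 0.1324 0.053 ]
scn UL [0.7414 0.1792 0.0575]
scn UR [0.741  0.1023 0.0575]
scn LL [0.5891 0.1776 0.0252]
scn LR [0.5916 0.0986 0.0252]
scn head [0.677  0.1393 0.056 ]
scn catch [0.7009 0.1394 0.053 ]
[[0.7496, -0.1245, 0.005], [0.7248, -0.061, 0.005], [0.634, -0.1004, 0.005]]
[[0.7192, -0.0703, 0.005], [0.7458, -0.132, 0.005], [0.657, -0.1696, 0.005], [0.6294, -0.1097, 0.005]]
dial top [ 0.6673 -0.1296  0.051 ] scn [ 0.6659 -0.1254  0.051 ]
hole [ 0.696  -0.1135  0.005 ]
others die/jar/loupe [[0.751, -0.022, 0.03], [0.608, -0.002, 0.03], [0.454, 0.004, 0.03]]
```

>>> apply_moves(deltas=[{"dp":[-0.0234,0,-0.0406],"roll":0,"grip":-1},{"dp":[-0.0234,0,-0.0406],"roll":0,"grip":-1},{"dp":[-0.0234,0,-0.0406],"roll":0,"grip":-1},{"dp":[-0.0234,0,-0.0406],"roll":0,"grip":-1},{"dp":[-0.0234,0,-0.0406],"roll":0,"grip":-1},{"dp":[-0.0234,0,-0.0406],"roll":0,"grip":-1},{"dp":[-0.0234,0,-0.0406],"roll":0,"grip":-1},{"dp":[-0.0234,0,-0.0406],"roll":0,"grip":-1}])

```text
time_s: 1.1
ee_pos: [0.4521, 0.1809, 0.2163]
eef_rot: [-1.571, 0.0, 1.114]
force: [0.3, 1.0, -0.6]
grip_width: 0.0939
```

>>> apply_moves(deltas=[{"dp":[-0.0234,0,-0.0406],"roll":0,"grip":-1},{"dp":[-0.0234,0,-0.0406],"roll":0,"grip":-1},{"dp":[-0.0234,0,-0.0406],"roll":0,"grip":-1},{"dp":[-0.0234,0,-0.0406],"roll":0,"grip":-1},{"dp":[-0.0234,0,-0.0406],"roll":0,"grip":-1},{"dp":[-0.0234,0,-0.0406],"roll":0,"grip":-1},{"dp":[-0.0234,0,-0.0406],"roll":0,"grip":-1},{"dp":[-0.0234,0,-0.0406],"roll":0,"grip":-1}])

```text
time_s: 2.1
ee_pos: [0.661, -0.1303, 0.216]
eef_rot: [-1.57, 0.0, 1.114]
force: [0.9, 1.1, 0.6]
grip_width: 0.0939
```

>>> apply_moves(deltas=[{"dp":[0,0,0],"roll":0.163,"grip":-1},{"dp":[0,0,0],"roll":0.163,"grip":-1},{"dp":[0,0,0],"roll":0.163,"grip":-1},{"dp":[0,0,0],"roll":0.163,"grip":-1},{"dp":[0,0,0],"roll":0.163,"grip":-1},{"dp":[0,0,0],"roll":0.163,"grip":-1},{"dp":[0,0,0],"roll":0.163,"grip":-1}])

```text
time_s: 2.98
ee_pos: [0.6603, -0.1289, 0.2159]
eef_rot: [-1.571, 0.001, -0.032]
force: [-0.2, -0.0, 0.8]
grip_width: 0.094
```

>>> apply_moves(deltas=[{"dp":[0,0,0],"roll":0.163,"grip":-1},{"dp":[0,0,0],"roll":0.163,"grip":-1},{"dp":[0,0,0],"roll":0.163,"grip":-1},{"dp":[0,0,0],"roll":0.163,"grip":-1},{"dp":[0,0,0],"roll":0.163,"grip":-1},{"dp":[0,0,0],"roll":0.163,"grip":-1},{"dp":[0,0,0],"roll":0.163,"grip":-1},{"dp":[0,0,0],"roll":0,"grip":-1}])

```text
time_s: 3.98
ee_pos: [0.6603, -0.1289, 0.216]
eef_rot: [-1.571, 0.0, -1.167]
force: [-0.6, 0.0, -0.5]
grip_width: 0.0943
```

Run:
```python
from h import *
o=ctrl.get_obs();c=imaging.camera_info("wrist");w=imaging.camera("wrist");cv2.imwrite("pics/w1.png",w)
print(o["time_s"],o["ee_pos"],o["eef_rot"],o["qpos"].round(3),o["force"]);print(np.array(c["world_from_camera"]).round(4).tolist(),c["K"])
m=cv2.inRange(cv2.cvtColor(w,cv2.COLOR_BGR2HSV),(0,150,60),(7,255,255))|cv2.inRange(cv2.cvtColor(w,cv2.COLOR_BGR2HSV),(173,150,60),(180,255,255))
for k in cv2.findContours(m,cv2.RETR_EXTERNAL,cv2.CHAIN_APPROX_NONE)[0]:
    if cv2.contourArea(k)>300:
        r=cv2.minAreaRect(k);P=np.array([onz(c,q,.005) for q in cv2.boxPoints(r)]);print(r,P.round(4).tolist(),P.mean(0).round(4))
```

```text
3.975 [ 0.66033988 -0.12893628  0.21601894] [-1.57137711e+00  4.42011143e-04 -1.16702111e+00] [-0.247  0.584  1.119 -0.     1.439  0.92 ] [-0.57407683  0.01477475 -0.49049635]
[[0.3925, -0.8959, -0.208, 0.7204], [-0.9198, -0.3823, -0.0888, -0.1026], [0.0, 0.2261, -0.9741, 0.3838], [0.0, 0.0, 0.0, 1.0]] [[295.64740683   0.         320.3776558 ]
 [  0.         295.64740683 200.01955411]
 [  0.           0.           1.        ]]
((323.0, 158.0), (74.0, 52.0), 90.0) [[0.7205, -0.0711, 0.005], [0.7458, -0.1303, 0.005], [0.6604, -0.169, 0.005], [0.6337, -0.1063, 0.005]] [ 0.6901 -0.1192  0.005 ]
```

View pics/w1.png

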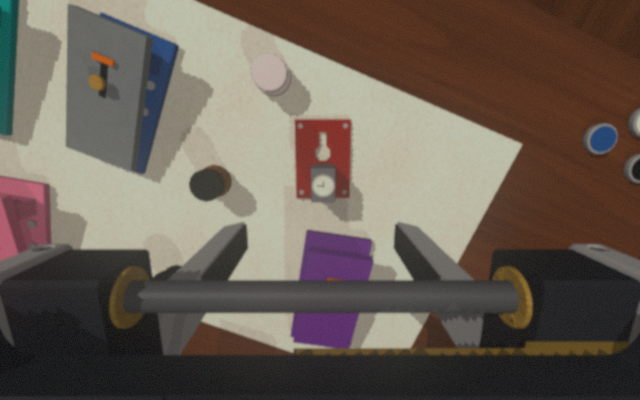

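The wrist view shows the holder at (323,158), squared up with the tool. The die (270,75) and jar (210,183) are clear of the path. Descending to grasp.

>>> apply_moves(deltas=[{"dp":[0.0027,0.03,0.0048],"roll":0,"grip":-1},{"dp":[0,0.04,0],"roll":0,"grip":-1},{"dp":[0,0.04,0],"roll":0,"grip":-1},{"dp":[0,0.04,0],"roll":0,"grip":-1},{"dp":[0,0.025,0],"roll":0,"grip":-1},{"dp":[0,0.014,0],"roll":0,"grip":-1},{"dp":[0,0.005,0],"roll":0,"grip":-1},{"dp":[0,0,0],"roll":0,"grip":-1}])

```text
time_s: 5.03
ee_pos: [0.6662, -0.1296, 0.0231]
eef_rot: [-1.57, -0.0, -1.167]
force: [-0.1, -0.5, 0.1]
grip_width: 0.0941
```

>>> apply_moves(deltas=[{"dp":[0,0,0],"roll":0,"grip":0.2},{"dp":[0,0,0],"roll":0,"grip":1},{"dp":[0,0,0],"roll":0,"grip":1},{"dp":[0,0,0],"roll":0,"grip":1},{"dp":[0,0,0],"roll":0,"grip":1},{"dp":[0,0,0],"roll":0,"grip":1}], newtons=15)

```text
time_s: 5.78
ee_pos: [0.6659, -0.1295, 0.0224]
eef_rot: [-1.571, -0.0, -1.168]
force: [0.4, 0.1, -0.5]
grip_width: 0.0375
```

>>> apply_moves(deltas=[{"dp":[0,0,0],"roll":0,"grip":1},{"dp":[0,0,0],"roll":0,"grip":1},{"dp":[0,0,0],"roll":0,"grip":1},{"dp":[0,-0.01,0],"roll":0,"grip":1},{"dp":[0,-0.03,0],"roll":0,"grip":1},{"dp":[0,-0.04,0],"roll":0,"grip":1},{"dp":[0,-0.04,0],"roll":0,"grip":1},{"dp":[0,-0.02,0],"roll":0,"grip":1}])

```text
time_s: 6.78
ee_pos: [0.6664, -0.1297, 0.1651]
eef_rot: [-1.569, -0.002, -1.168]
force: [-0.1, 0.2, -3.6]
grip_width: 0.0276
```

Run:
```python
from h import *
o=ctrl.get_obs();c=imaging.camera_info("wrist");w=imaging.camera("wrist");s=imaging.camera("scene")
cv2.imwrite("pics/w2.png",np.vstack([w[:,60:580],cv2.resize(s[130:290,200:360],(520,200*520//520))]) if 0 else w)
cv2.imwrite("pics/s2.png",s)
print(o["time_s"],o["ee_pos"],o["eef_rot"],o["force"],o["moment"],o["grip_width"])
```

```text
6.775 [ 0.66635672 -0.12965416  0.16513905] [-1.56858383 -0.00172467 -1.16797847] [-0.06641857  0.153849   -3.58068904] [-0.00670409  0.12825911 -0.05974249] 0.027623067088778843
```

View pics/w2.png

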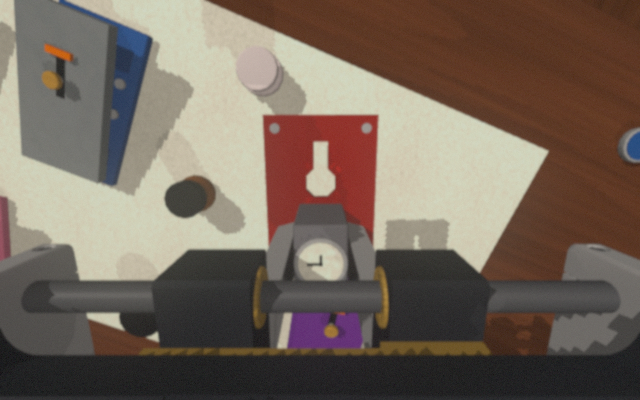

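The holder is gripped squarely, with its keyhole visible at (321,181); the catch is at (58,51) and the head at (51,79). Next I'll work out the hole's position in the tool frame, its tilt, and the rail in this view.

```bash
cat >> h.py <<'E'
from scipy.spatial.transform import Rotation as Ro
def blobs(im,lo,hi,roi,mn=20):
    m=cv2.inRange(cv2.cvtColor(im,cv2.COLOR_BGR2HSV),lo,hi);x0,y0,x1,y1=roi;k=np.zeros_like(m);k[y0:y1,x0:x1]=m[y0:y1,x0:x1]
    return sorted([c for c in cv2.findContours(k,cv2.RETR_EXTERNAL,cv2.CHAIN_APPROX_NONE)[0] if cv2.contourArea(c)>mn],key=cv2.contourArea)[::-1]
def tooldir(T,o,p): # world point -> tool coords
    return Ro.from_euler("xyz",o["eef_rot"]).as_matrix().T@(np.asarray(p)-o["ee_pos"])
def head_catch(w,c,roi):
    out={}
    for n,lo,hi,z in(("catch",(5,200,170),(14,255,255),.053),("head",(15,110,110),(24,255,255),.056)):
        b=blobs(w,lo,hi,roi,8)
        for k in b[:2]:
            r=cv2.minAreaRect(k);p=onz(c,r[0],z);print(n,np.round(r[0],1),np.round(r[1],1),"ang",round(r[2],1),p.round(4))
E
python3 - <<'E'
from h import *
w=cv2.imread("pics/w2.png");o=ctrl.get_obs();c=imaging.camera_info("wrist")
head_catch(w,c,(0,0,130,130))
r=blobs(w,(0,150,40),(7,255,255),(240,90,400,205),300)+blobs(w,(173,150,40),(180,255,255),(240,90,400,205),300)
hull=cv2.convexHull(np.vstack(r))[:,0];print(cv2.approxPolyDP(hull,2,True)[:,0].tolist() if cv2.approxPolyDP(hull,2,True).ndim==3 else 0)
g=cv2.cvtColor(w,cv2.COLOR_BGR2HSV);m=((g[...,1]<90)&(g[...,2]>150)).astype(np.uint8);m[:135]=0;m[200:]=0;m[:,:295]=0;m[:,350:]=0
ys,xs=np.where(m);print("keyhole rows/width",[(y,xs[ys==y].min(),xs[ys==y].max()) for y in np.unique(ys)])
for uv in((263,115),(378,115),(321,181),(321,115)):
    print(uv,"tool",tooldir(0,o,onz(c,uv,o["ee_pos"][2]-.017)).round(4))
# expected
R=Ro.from_euler("xyz",o["eef_rot"]).as_matrix()
for q in((-.035,.017,.075),(.035,.017,.075),(0,.017,.033),(0,.017,.059)): print("exp",q,proj(c,o["ee_pos"]+R@q).round(1))
E
```

```text
catch [57.6 52.3] [26.2  5.8] ang 22.4 [0.6992 0.1326 0.053 ]
head [50.  79.5] [17. 16.] ang 90.0 [0.675  0.1316 0.056 ]
[[376, 116], [372, 204], [269, 204], [265, 117]]
keyhole rows/width [(np.int64(141), np.int64(314), np.int64(326)), (np.int64(142), np.int64(313), np.int64(327)), (np.int64(143), np.int64(313), np.int64(327)), (np.int64(144), np.int64(313), np.int64(327)), (np.int64(145), np.int64(313), np.int64(327)), (np.int64(146), np.int64(313), np.int64(327)), (np.int64(147), np.int64(313), np.int64(327)), (np.int64(148), np.int64(313), np.int64(327)), (np.int64(149), np.int64(313), np.int64(327)), (np.int64(150), np.int64(313), np.int64(327)), (np.int64(151), np.int64(313), np.int64(327)), (np.int64(152), np.int64(313), np.int64(327)), (np.int64(153), np.int64(313), np.int64(327)), (np.int64(154), np.int64(313), np.int64(327)), (np.int64(155), np.int64(313), np.int64(327)), (np.int64(156), np.int64(313), np.int64(327)), (np.int64(157), np.int64(313), np.int64(327)), (np.int64(158), np.int64(313), np.int64(327)), (np.int64(159), np.int64(313), np.int64(327)), (np.int64(160), n
[... 1292 characters left out ...]
334)), (np.int64(188), np.int64(307), np.int64(334)), (np.int64(189), np.int64(307), np.int64(334)), (np.int64(190), np.int64(308), np.int64(333)), (np.int64(191), np.int64(309), np.int64(332)), (np.int64(192), np.int64(311), np.int64(331)), (np.int64(193), np.int64(312), np.int64(330)), (np.int64(194), np.int64(313), np.int64(329)), (np.int64(195), np.int64(314), np.int64(327))]
(263, 115) tool [-0.0351  0.0171  0.0751]
(378, 115) tool [0.0342 0.0173 0.0751]
(321, 181) tool [-0.0002  0.0171  0.0349]
(321, 115) tool [-0.0002  0.0172  0.0751]
exp (-0.035, 0.017, 0.075) [263.1 115.2]
exp (0.035, 0.017, 0.075) [379.4 115.2]
exp (0, 0.017, 0.033) [321.2 184. ]
exp (0, 0.017, 0.059) [321.3 142.3]
```

Held exactly as predicted (hole 33–34 mm ahead, no tilt). Moving above the low part of the rail, then looking again.

>>> apply_moves(deltas=[{"dp":[-0.03,0,0.003],"roll":0,"grip":1},{"dp":[-0.045,0,0.004],"roll":0,"grip":1},{"dp":[-0.045,0,0.004],"roll":0,"grip":1},{"dp":[-0.045,0,0.004],"roll":0.1,"grip":1}])

```text
time_s: 7.38
ee_pos: [0.6138, 0.0294, 0.1603]
eef_rot: [-1.574, 0.001, -1.27]
force: [-0.6, 0.6, -2.7]
grip_width: 0.0279
```

>>> apply_moves(deltas=[{"dp":[0,0,0],"roll":0.1,"grip":1},{"dp":[0,0,0],"roll":0.1,"grip":1},{"dp":[0,0,0],"roll":0.077,"grip":1},{"dp":[0,0,0],"roll":0,"grip":1}])

```text
time_s: 7.88
ee_pos: [0.6144, 0.0281, 0.1607]
eef_rot: [-1.573, 0.0, -1.544]
force: [0.8, -1.1, -2.9]
grip_width: 0.0283
```

>>> apply_moves(deltas=[{"dp":[-0.034,0,-0.0092],"roll":0,"grip":1},{"dp":[-0.034,0,-0.0092],"roll":0,"grip":1},{"dp":[-0.034,0,-0.0092],"roll":0,"grip":1},{"dp":[0,0,0],"roll":0,"grip":1},{"dp":[0,0,0],"roll":0,"grip":1}])

```text
time_s: 8.5
ee_pos: [0.5847, 0.129, 0.1618]
eef_rot: [-1.572, -0.0, -1.544]
force: [-0.3, -0.3, -3.3]
grip_width: 0.0279
```

Run:
```python
from h import *
o=ctrl.get_obs();c=imaging.camera_info("wrist");w=imaging.camera("wrist");cv2.imwrite("pics/w3.png",w)
print(o["time_s"],o["ee_pos"],o["eef_rot"],o["force"],o["moment"],o["grip_width"])
head_catch(w,c,(200,0,450,140))
b=blobs(w,(0,0,60),(180,70,150),(200,0,450,110),400)
for k in b[:2]: print("grey",cv2.approxPolyDP(cv2.convexHull(k),3,True)[:,0].tolist())
```

```text
8.5 [0.58474361 0.12895696 0.16180355] [-1.57170677e+00 -3.29444756e-04 -1.54386852e+00] [-0.28376236 -0.34035568 -3.28543918] [0.00492383 0.15261968 0.01168904] 0.027907564538306173
catch [319.   74.5] [ 5. 22.] ang 90.0 [0.6984 0.1338 0.053 ]
head [318.2 103.8] [17.  16.3] ang 45.0 [0.6737 0.1338 0.056 ]
grey [[272, 26], [365, 26], [363, 109], [277, 109]]
```

View pics/w3.png

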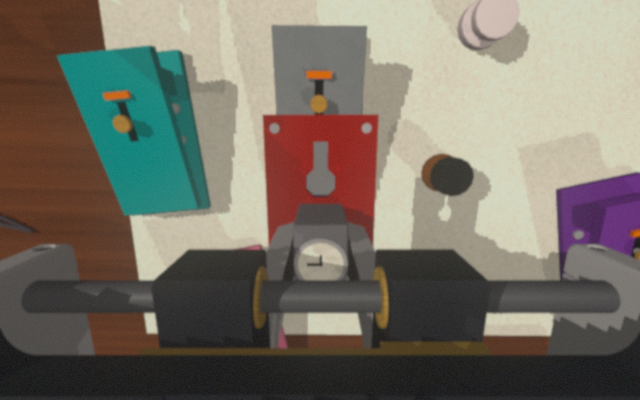

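Well aligned: head (318,104), catch (319,75) and the rail's upper edge square to the plate. The head sits 2.2 mm towards −x of the tool. I'll correct that and lower the plate onto the low part of the rail, so the contact tilts it to the slope.

>>> apply_moves(deltas=[{"dp":[-0.0022,0.03,-0.002],"roll":0,"grip":1},{"dp":[0,0.04,0],"roll":0,"grip":1},{"dp":[0,0.018,0],"roll":0,"grip":1},{"dp":[0,0.006,0],"roll":0,"grip":1},{"dp":[0,0,0],"roll":0,"grip":1}], newtons=10)

```text
time_s: 9.18
ee_pos: [0.5833, 0.1314, 0.0692]
eef_rot: [-1.57, 0.0, -1.545]
force: [0.3, -0.1, -2.8]
grip_width: 0.0281
```

>>> apply_moves(deltas=[{"dp":[0,0.002,0],"roll":0,"grip":1},{"dp":[0,0.002,0],"roll":0,"grip":1},{"dp":[0,0.002,0],"roll":0,"grip":1},{"dp":[0,0,0],"roll":0,"grip":1}])

```text
time_s: 9.68
ee_pos: [0.5828, 0.1316, 0.0627]
eef_rot: [-1.571, 0.0, -1.545]
force: [-1.2, 1.2, -0.8]
grip_width: 0.028
```

>>> apply_moves(deltas=[{"dp":[0,0.002,0],"roll":0,"grip":1},{"dp":[0,0.002,0],"roll":0,"grip":1},{"dp":[0,0,0],"roll":0,"grip":1}])

```text
time_s: 10.05
ee_pos: [0.5826, 0.1316, 0.0582]
eef_rot: [-1.571, -0.0, -1.545]
force: [-3.4, 0.7, -0.1]
grip_width: 0.0281
```

>>> apply_moves(deltas=[{"dp":[0,0.002,0],"roll":0,"grip":1},{"dp":[0,0.002,0],"roll":0,"grip":1},{"dp":[0,0.002,0],"roll":0,"grip":1},{"dp":[0,0,0],"roll":0,"grip":1}])

```text
time_s: 10.55
ee_pos: [0.5827, 0.1315, 0.0522]
eef_rot: [-1.571, -0.0, -1.545]
force: [-2.8, 0.2, 0.4]
grip_width: 0.0277
```

>>> apply_moves(deltas=[{"dp":[0,0.002,0],"roll":0,"grip":1},{"dp":[0,0.0015,0],"roll":0,"grip":1},{"dp":[0,0,0],"roll":0,"grip":1}])

```text
time_s: 10.92
ee_pos: [0.5828, 0.1315, 0.0488]
eef_rot: [-1.571, -0.0, -1.545]
force: [-2.5, 0.0, -1.7]
grip_width: 0.028
```

>>> apply_moves(deltas=[{"dp":[0,0.001,0],"roll":0,"grip":1},{"dp":[0,0,0],"roll":0,"grip":1}])

```text
time_s: 11.18
ee_pos: [0.5828, 0.1315, 0.0479]
eef_rot: [-1.571, -0.0, -1.545]
force: [-2.1, 0.0, 0.1]
grip_width: 0.0279
```

>>> apply_moves(deltas=[{"dp":[0,0.001,0],"roll":0,"grip":1},{"dp":[0,0,0],"roll":0,"grip":1}])

```text
time_s: 11.42
ee_pos: [0.5829, 0.1315, 0.047]
eef_rot: [-1.571, -0.0, -1.545]
force: [-2.9, 0.3, 0.6]
grip_width: 0.0279
```

Run:
```python
from h import *
o=ctrl.get_obs();c=imaging.camera_info("wrist");w=imaging.camera("wrist");s=imaging.camera("scene");cv2.imwrite("pics/w4.png",w);cv2.imwrite("pics/s4.png",s)
print(o["time_s"],o["ee_pos"],o["force"],o["moment"],o["grip_width"])
cv2.imwrite("pics/c4.png",np.hstack([cv2.resize(w[20:220,220:420],(400,400)),cv2.resize(s[170:290,260:380],(400,400),interpolation=cv2.INTER_CUBIC)]))
R=Ro.from_euler("xyz",o["eef_rot"]).as_matrix()
for a in(0,6,12):
  t=np.radians(a); rot=lambda z,d:np.array([0,d*np.cos(t)-z*np.sin(t)-.008,z*np.cos(t)+d*np.sin(t)])
  print(a,[proj(c,o["ee_pos"]+R@(rot(z,.025)+[x,0,0])).round(1).tolist() for x,z in((-.035,.075),(.035,.075),(0,.033))])
```

```text
11.425 [0.58285983 0.13153599 0.04700671] [-2.90874869  0.27113174  0.63917486] [-0.1127487   0.46471549 -0.02222548] 0.027940473421761258
0 [[263.3, 114.8], [379.7, 114.8], [321.5, 183.7]]
6 [[260.5, 110.1], [382.6, 110.0], [321.5, 180.8]]
12 [[257.5, 106.4], [385.8, 106.3], [321.5, 178.5]]
```

View pics/c4.png

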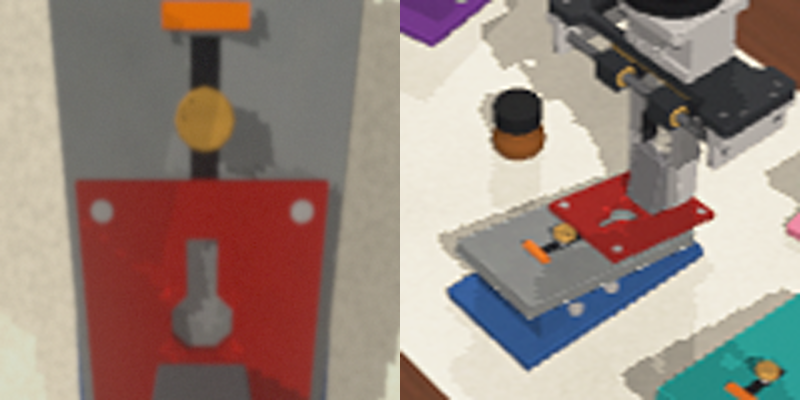

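About 8–9° tilt so far. Pressing a little more until the plate is flat.

>>> apply_moves(deltas=[{"dp":[0,0.001,0],"roll":0,"grip":1},{"dp":[0,0.001,0],"roll":0,"grip":1},{"dp":[0,0,0],"roll":0,"grip":1}])

```text
time_s: 11.9
ee_pos: [0.5832, 0.1316, 0.0455]
eef_rot: [-1.57, 0.0, -1.545]
force: [-3.0, -0.3, 6.0]
grip_width: 0.0279
```

>>> apply_moves(deltas=[{"dp":[0,0.001,0],"roll":0,"grip":1},{"dp":[0,0,0],"roll":0,"grip":1}])

```text
time_s: 12.15
ee_pos: [0.5833, 0.1316, 0.0448]
eef_rot: [-1.569, 0.0, -1.545]
force: [-3.7, -1.2, 9.4]
grip_width: 0.0281
```

```bash
cat >> h.py <<'E'
def look(tag,hroi=(280,40,360,140)):
    o=ctrl.get_obs();c=imaging.camera_info("wrist");w=imaging.camera("wrist");cv2.imwrite(f"pics/{tag}.png",w)
    print(o["time_s"],o["ee_pos"].round(4),o["force"].round(1),o["moment"].round(2))
    head_catch(w,c,hroi)
    r=blobs(w,(0,150,40),(7,255,255),(230,70,410,205),300)+blobs(w,(173,150,40),(180,255,255),(230,70,410,205),300)
    m=np.vstack(r)[:,0];top=m[:,1].min();e=m[(m[:,1]<top+6)];L,R=e[:,0].min(),e[:,0].max();print("edge row",top,"L,R",L,R,"width",R-L+1)
    M=Ro.from_euler("xyz",o["eef_rot"]).as_matrix()
    for a in(0,8,10,12,14):
        t=np.radians(a);rot=lambda z,d:np.array([0,d*np.cos(t)-z*np.sin(t)-.008,z*np.cos(t)+d*np.sin(t)])
        P=[proj(c,o["ee_pos"]+M@(rot(z,.025)+[x,0,0])).round(1) for x,z in((-.035,.075),(.035,.075),(0,.033))];print(a,"row",P[0][1],"width",P[1][0]-P[0][0],"hole",P[2])
E
python3 -c "from h import *;look('w5')"
```

```text
12.15 [0.5833 0.1316 0.0448] [-3.7 -1.2  9.4] [-0.21  0.72 -0.01]
head [322.5  78.5] [29. 31.] ang 0.0 [0.6741 0.1335 0.056 ]
edge row 109 L,R 259 383 width 125
0 row 114.8 width 116.39999999999998 hole [321.4 183.7]
8 row 108.7 width 124.10000000000002 hole [321.5 180. ]
10 row 107.5 width 126.10000000000002 hole [321.5 179.2]
12 row 106.4 width 128.3 hole [321.5 178.5]
14 row 105.5 width 130.59999999999997 hole [321.5 177.9]
```

The plate is flat, with about 12 N net. Lifting off and moving so that the hole sits over the stud, about 18 mm above the face.

>>> apply_moves(deltas=[{"dp":[0,-0.006,0],"roll":0,"grip":1},{"dp":[0,-0.012,0],"roll":0,"grip":1},{"dp":[0,-0.0135,0],"roll":0,"grip":1},{"dp":[0.0005,0,0.012],"roll":0,"grip":1},{"dp":[0,0,0.02],"roll":0,"grip":1},{"dp":[0,0,0.014],"roll":0,"grip":1},{"dp":[0,0,0.005],"roll":0,"grip":1},{"dp":[0,0,0],"roll":0,"grip":1},{"dp":[0,0,0],"roll":0,"grip":1}])

```text
time_s: 13.32
ee_pos: [0.6334, 0.1324, 0.0753]
eef_rot: [-1.571, -0.0, -1.545]
force: [-1.1, 0.5, -3.0]
grip_width: 0.0282
```

Run:
```python
from h import *
look('w6',(280,100,360,215))
w=cv2.imread('pics/w6.png');cv2.imwrite('pics/c6.png',cv2.resize(w[60:220,220:420],(750,600),interpolation=cv2.INTER_CUBIC))
o=ctrl.get_obs();c=imaging.camera_info("wrist")
print("head px expected",proj(c,[.674,.1335,.056]).round(1))
```

```text
13.325 [0.6334 0.1324 0.0753] [-1.1  0.5 -3. ] [-0.02  0.18 -0.09]
head [320.3 171.4] [21.4 19.5] ang 67.4 [0.6739 0.1341 0.056 ]
edge row 110 L,R 259 382 width 124
0 row 114.9 width 116.30000000000001 hole [321.4 183.7]
8 row 108.8 width 124.10000000000002 hole [321.5 180. ]
10 row 107.5 width 126.10000000000002 hole [321.5 179.2]
12 row 106.5 width 128.3 hole [321.5 178.5]
14 row 105.5 width 130.40000000000003 hole [321.5 177.9]
head px expected [321.3 171.3]
```

View pics/c6.png

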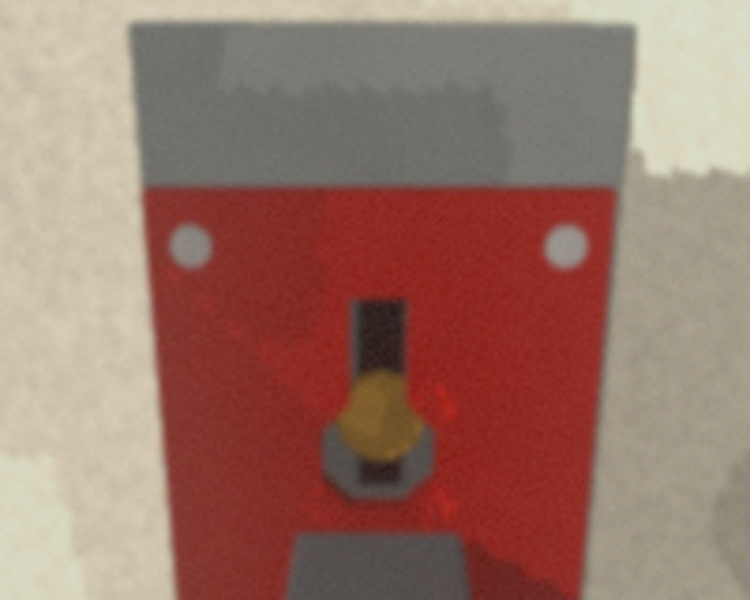

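The head shows in the hole at (321,171) and the hole centre is at (321,179). With parallax allowed for, the hole needs about 1.2 mm up the slope. Sideways it is centred. Going in along the normal.

>>> apply_moves(deltas=[{"dp":[0,0,0.0012],"roll":0,"grip":1},{"dp":[0,0.00294,0.0006],"roll":0,"grip":1},{"dp":[0,0.00294,0.0006],"roll":0,"grip":1},{"dp":[0,0,0],"roll":0,"grip":1}])

```text
time_s: 13.88
ee_pos: [0.636, 0.1324, 0.0691]
eef_rot: [-1.571, -0.0, -1.545]
force: [-0.5, 0.7, -3.6]
grip_width: 0.0277
```

>>> apply_moves(deltas=[{"dp":[0,0.00147,0.0003],"roll":0,"grip":1},{"dp":[0,0.00147,0.0003],"roll":0,"grip":1},{"dp":[0,0,0],"roll":0,"grip":1}])

```text
time_s: 14.25
ee_pos: [0.6367, 0.1324, 0.0665]
eef_rot: [-1.571, -0.0, -1.545]
force: [-0.2, -0.1, -3.0]
grip_width: 0.0279
```

>>> apply_moves(deltas=[{"dp":[0,0.00147,0.0003],"roll":0,"grip":1},{"dp":[0,0.00147,0.0003],"roll":0,"grip":1},{"dp":[0,0,0],"roll":0,"grip":1}])

```text
time_s: 14.62
ee_pos: [0.6373, 0.1324, 0.0635]
eef_rot: [-1.571, -0.0, -1.545]
force: [-0.6, 0.7, -3.8]
grip_width: 0.0279
```

The plate is already about 5 mm below the head top with no contact force, so the head is in the hole. Continuing down.

>>> apply_moves(deltas=[{"dp":[0,0.00147,0.0003],"roll":0,"grip":1},{"dp":[0,0.00147,0.0003],"roll":0,"grip":1},{"dp":[0,0,0],"roll":0,"grip":1}])

```text
time_s: 15.0
ee_pos: [0.638, 0.1325, 0.0607]
eef_rot: [-1.571, 0.0, -1.545]
force: [-0.1, -0.1, -1.9]
grip_width: 0.028
```

>>> apply_moves(deltas=[{"dp":[0,0.00147,0.0003],"roll":0,"grip":1},{"dp":[0,0.00147,0.0003],"roll":0,"grip":1},{"dp":[0,0,0],"roll":0,"grip":1}])

```text
time_s: 15.38
ee_pos: [0.6386, 0.1325, 0.0582]
eef_rot: [-1.571, -0.0, -1.545]
force: [-3.6, -0.3, 2.4]
grip_width: 0.0278
```

```bash
python3 -c "
from h import *
look('w7',(280,100,360,215))"
```

```text
15.375 [0.6386 0.1325 0.0582] [-3.6 -0.3  2.4] [-0.23  0.63 -0.02]
head [321. 182.] [24. 26.] ang 90.0 [0.6751 0.1338 0.056 ]
edge row 110 L,R 259 383 width 125
0 row 114.8 width 116.30000000000001 hole [321.4 183.7]
8 row 108.7 width 124.10000000000002 hole [321.5 180. ]
10 row 107.5 width 126.10000000000002 hole [321.5 179.2]
12 row 106.4 width 128.3 hole [321.5 178.5]
14 row 105.5 width 130.5 hole [321.5 177.9]
```

The plate is meeting the face just as it did lower on the rail. I'll press lightly, then slide it down the slope while watching forces.

>>> apply_moves(deltas=[{"dp":[0,0.0008,0.0],"roll":0,"grip":1},{"dp":[0,0,0],"roll":0,"grip":1}])

```text
time_s: 15.68
ee_pos: [0.6387, 0.1325, 0.0575]
eef_rot: [-1.57, 0.0, -1.545]
force: [-4.5, 0.1, 6.3]
grip_width: 0.0281
```

>>> apply_moves(deltas=[{"dp":[0,0.0004,-0.002],"roll":0,"grip":1},{"dp":[0,0.0004,-0.002],"roll":0,"grip":1},{"dp":[0,0,0],"roll":0,"grip":1}])

```text
time_s: 16.05
ee_pos: [0.6357, 0.1325, 0.0573]
eef_rot: [-1.567, 0.0, -1.545]
force: [1.9, 1.1, 5.6]
grip_width: 0.0282
```

>>> apply_moves(deltas=[{"dp":[0,0.0004,-0.002],"roll":0,"grip":1},{"dp":[0,0.0004,-0.002],"roll":0,"grip":1},{"dp":[0,0,0],"roll":0,"grip":1}])

```text
time_s: 16.42
ee_pos: [0.6317, 0.1324, 0.0565]
eef_rot: [-1.567, 0.0, -1.545]
force: [1.8, 1.3, 6.1]
grip_width: 0.028
```

```bash
python3 -c "
from h import *
look('w8',(280,100,360,215))"
```

```text
16.425 [0.6317 0.1324 0.0565] [1.8 1.3 6.1] [-0.12 -0.15  0.05]
head [320.8 171.3] [25.5 24.7] ang 45.0 [0.6747 0.134  0.056 ]
edge row 110 L,R 259 382 width 124
0 row 114.9 width 116.39999999999998 hole [321.5 183.7]
8 row 108.7 width 124.10000000000002 hole [321.5 180. ]
10 row 107.5 width 126.19999999999999 hole [321.5 179.2]
12 row 106.4 width 128.3 hole [321.5 178.5]
14 row 105.5 width 130.5 hole [321.5 177.9]
```

Sliding freely: the head moves relative to the hole as expected, with about 2 N of drag. Continuing.

>>> apply_moves(deltas=[{"dp":[0,0.0004,-0.002],"roll":0,"grip":1},{"dp":[0,0.0004,-0.002],"roll":0,"grip":1},{"dp":[0,0.0004,-0.002],"roll":0,"grip":1},{"dp":[0,0,0],"roll":0,"grip":1}])

```text
time_s: 16.98
ee_pos: [0.6256, 0.1322, 0.0552]
eef_rot: [-1.567, 0.0, -1.545]
force: [1.1, 0.8, 5.5]
grip_width: 0.0277
```

>>> apply_moves(deltas=[{"dp":[0,0.0004,-0.002],"roll":0,"grip":1},{"dp":[0,0.0004,-0.002],"roll":0,"grip":1},{"dp":[0,0.0003,-0.0015],"roll":0,"grip":1},{"dp":[0,0,0],"roll":0,"grip":1}])

```text
time_s: 17.48
ee_pos: [0.6202, 0.1321, 0.0541]
eef_rot: [-1.567, 0.0, -1.545]
force: [2.1, 0.6, 5.1]
grip_width: 0.0282
```

```bash
python3 -c "
from h import *
look('w9',(280,80,360,215))"
```

```text
17.475 [0.6202 0.1321 0.0541] [2.1 0.6 5.1] [-0.06 -0.18  0.06]
catch [321.5 105. ] [ 6. 37.] ang 90.0 [0.6995 0.1342 0.053 ]
head [321.  151.5] [26.2 26.2] ang 45.0 [0.6745 0.1338 0.056 ]
edge row 110 L,R 259 383 width 125
0 row 114.8 width 116.39999999999998 hole [321.5 183.7]
8 row 108.7 width 124.10000000000002 hole [321.5 180. ]
10 row 107.5 width 126.10000000000002 hole [321.5 179.2]
12 row 106.4 width 128.2 hole [321.5 178.5]
14 row 105.5 width 130.5 hole [321.5 177.9]
```

>>> apply_moves(deltas=[{"dp":[0,0.0002,-0.001],"roll":0,"grip":1},{"dp":[0,0.0002,-0.001],"roll":0,"grip":1},{"dp":[0,0,0],"roll":0,"grip":1}])

```text
time_s: 17.9
ee_pos: [0.6182, 0.1321, 0.0537]
eef_rot: [-1.567, 0.0, -1.545]
force: [1.9, 0.3, 4.6]
grip_width: 0.028
```

>>> apply_moves(deltas=[{"dp":[0,0.0002,-0.001],"roll":0,"grip":1},{"dp":[0,0,0],"roll":0,"grip":1}])

```text
time_s: 18.15
ee_pos: [0.6172, 0.132, 0.0535]
eef_rot: [-1.567, 0.0, -1.545]
force: [1.7, -0.2, 5.3]
grip_width: 0.0282
```

>>> apply_moves(deltas=[{"dp":[0,0.0001,-0.0005],"roll":0,"grip":1},{"dp":[0,0,0],"roll":0,"grip":1}])

```text
time_s: 18.4
ee_pos: [0.6169, 0.132, 0.0535]
eef_rot: [-1.567, 0.0, -1.545]
force: [2.7, 1.2, 5.9]
grip_width: 0.028
```

```bash
python3 -c "
from h import *
look('w10',(280,80,360,215))
w=cv2.imread('pics/w10.png');cv2.imwrite('pics/c10.png',cv2.resize(w[60:220,220:420],(750,600),interpolation=cv2.INTER_CUBIC))"
```

```text
18.4 [0.6169 0.132  0.0535] [2.7 1.2 5.9] [-0.06 -0.34  0.03]
catch [321.5 100. ] [10. 37.] ang 90.0 [0.6987 0.1342 0.053 ]
head [321.  145.5] [26.2 26.2] ang 45.0 [0.6745 0.1338 0.056 ]
edge row 109 L,R 259 382 width 124
0 row 114.8 width 116.39999999999998 hole [321.5 183.7]
8 row 108.7 width 124.10000000000002 hole [321.5 180. ]
10 row 107.5 width 126.19999999999999 hole [321.5 179.2]
12 row 106.4 width 128.3 hole [321.5 178.5]
14 row 105.5 width 130.5 hole [321.5 177.9]
```

View pics/c10.png

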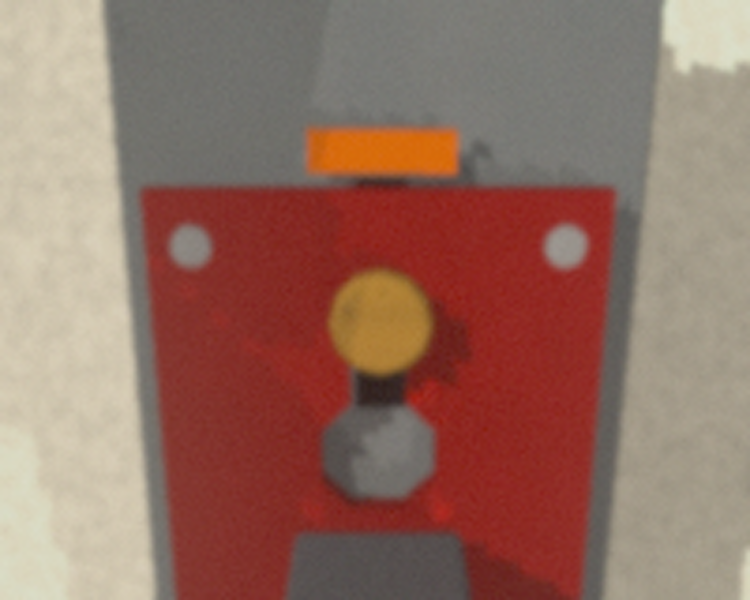

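The catch (321,100) shows fully clear above the plate's upper edge with a gap, and the head sits over the slot's end, about 22 mm from the hole centre. I'll ease off the pressure, open part way and retreat upward.

>>> apply_moves(deltas=[{"dp":[0,-0.001,-0.0002],"roll":0,"grip":1},{"dp":[0,-0.0008,-0.0001],"roll":0,"grip":1},{"dp":[0,0,0],"roll":0,"grip":1}], newtons=5)

```text
time_s: 18.82
ee_pos: [0.6162, 0.132, 0.0546]
eef_rot: [-1.568, 0.0, -1.545]
force: [6.8, 1.1, 1.3]
grip_width: 0.0281
```

>>> apply_moves(deltas=[{"dp":[0,0,0],"roll":0,"grip":-0.2},{"dp":[0,0,0],"roll":0,"grip":-0.2},{"dp":[0,0,0],"roll":0,"grip":-0.2},{"dp":[0,0,0],"roll":0,"grip":-0.2},{"dp":[0,0,0],"roll":0,"grip":-0.2}])

```text
time_s: 19.45
ee_pos: [0.6152, 0.1319, 0.0542]
eef_rot: [-1.571, -0.0, -1.545]
force: [0.6, 0.0, 0.4]
grip_width: 0.0565
```

>>> apply_moves(deltas=[{"dp":[0,-0.005,0],"roll":0,"grip":-0.2},{"dp":[0,-0.015,0],"roll":0,"grip":-0.2},{"dp":[0,-0.03,0],"roll":0,"grip":-0.2},{"dp":[0,-0.04,0],"roll":0,"grip":-0.2},{"dp":[0,-0.04,0],"roll":0,"grip":-0.2},{"dp":[0,0,0],"roll":0,"grip":-0.2},{"dp":[0,0,0],"roll":0,"grip":-0.2}])

```text
time_s: 20.32
ee_pos: [0.615, 0.1318, 0.1842]
eef_rot: [-1.571, -0.0, -1.545]
force: [-0.7, -0.1, 0.3]
grip_width: 0.0567
```

Run:
```python
from h import *
o=ctrl.get_obs();print(o["time_s"],o["ee_pos"].round(4),o["force"].round(1))
c=imaging.camera_info("wrist");w=imaging.camera("wrist");s=imaging.camera("scene")
head_catch(w,c,(230,0,410,200))
cv2.imwrite("pics/f.png",np.hstack([cv2.resize(w[20:220,220:420],(400,400),interpolation=cv2.INTER_CUBIC),cv2.resize(s[160:290,220:350],(400,400),interpolation=cv2.INTER_CUBIC)]))
s0=cv2.imread("pics/scene0.png");t0=cv2.imread("pics/top0.png");t=imaging.camera("top")
for n,a,b,(x0,y0,x1,y1) in(("die s",s0,s,(228,215,255,245)),("jar s",s0,s,(286,194,306,220)),("loupe s",s0,s,(332,172,354,195)),("die t",t0,t,(343,115,365,138)),("jar t",t0,t,(331,172,352,194))):
    print(n,np.abs(a[y0:y1,x0:x1].astype(int)-b[y0:y1,x0:x1]).mean().round(1))
```

```text
20.325 [0.615  0.1318 0.1842] [-0.7 -0.1  0.3]
catch [321. 112.] [ 4. 20.] ang 90.0 [0.6987 0.134  0.053 ]
head [321. 138.] [14. 14.] ang 90.0 [0.674  0.1334 0.056 ]
die s 5.3
jar s 0.9
loupe s 55.2
die t 7.9
jar t 6.2
```

View pics/f.png

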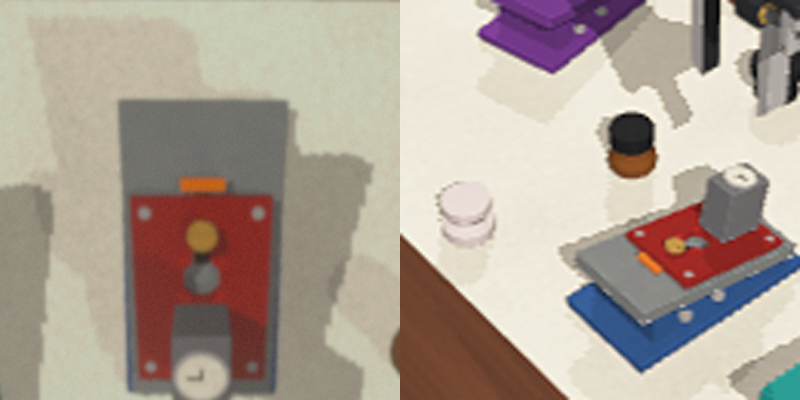

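```bash
python3 -c "
from station import ctrl
print(ctrl.hand_in())"
```

```text
the job is handed in; nothing more can be done
None
```

The red holder is locked on the blue stand and released. I handed the job in at about 20 s of the 58 s allowed.

**What I did:** I gripped the holder across its 28 mm width and pressed it lightly on the low part of the rail so it tilted to the 12° slope. I then lowered the keyhole over the brass head along the stud's axis, felt the plate seat, and slid it about 22–23 mm down to the soft stop. After easing the pressure I opened the gripper and withdrew straight up. The readings I took stayed below about 13 N net.

**Last checks:**
- **Lock:** the final wrist and scene pictures show the plate flat, the brass head over the slot's end, and the orange catch up just above the plate's upper edge.
- **Catch height:** I judged it from the pictures only. Its position relative to the head matches the free state.
- **Robot clear:** the force on the tool was about zero.
- **Bystanders:** the die is in the same place in the scene view. The jar's area is unchanged in the scene view, with small differences in the top view that I put down to shadows.
- **Not confirmed:** the comparison failed for the loupe, which I put down to the arm hiding it in the scene view. The holder and gripper were never planned to go near it.

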